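# Lay the cutting templates on the sloping rest like roof slates

### The arm

A 6-joint arm with a two-finger parallel gripper is mounted at the origin on a cart in front of the work surface, level with it; the furniture and walls round the work are solid. World frame = base frame: x ahead of the robot, y to its left, z up, the work surface at z = 0. Lengths are in mm, angles in rad, forces in N, time in s.
With the tool pointing down it reaches from about 350 to 975 mm from the base axis. Payload 7.1 kg.
Tool frame: the origin (TCP) lies midway between the tips of the shut fingers; the grasp point (between the pads) lies 19 mm behind it (ctrl.grasp_offset is the distance from the TCP to the grasp point, in mm); z points along the fingers, y is the line along which they close (so a half turn about z gives the same grasp; the last joint's range is limited). The gripper opens to 88 mm and grips with 3 to 60 N. Pads are 20 mm wide; open, the fingers measure 115 mm over their backs; the gripper's body (75 mm by 178 mm) begins 61 mm behind the grasp point.
Start: joints at [1.287, 0.423, 1.63, -0, 1.089, -0.019], TCP at [163.541, 603.207, 222.675] pointing down, gripper open.
Joint ranges: [-3, 3], [-0.9, 2.11], [0.09, 2.58], [-1.31, 4.45], [0.11, 2.69], [-2.54, 2.54]. Speed limits (rad/s): [2.39, 2.39, 3.01, 3.14, 3.14, 3.14].

### API

Orientations are given as a rotation vector (axis times angle).
In Python, from workcell import ctrl gives the robot as it stands. The module is installed in compiled form; this text tells all that it offers.
- The arm moves only by the tool servo_tool, never from a script. Its argument "rows" is a list of rows, each a list of 7 numbers: the turn, a rotation vector about the tool's x, y, z as a fraction of full scale, then the shift along the tool's x, y, z as a fraction of full scale, then the finger opening in mm, from 0 to 87.8. A call has 1 to 10 rows; each row is the pose to reach, as a shift and turn from the pose commanded when the call began, along the tool's axes at that moment; what a row does not reach only later rows make up. Full scale, the value 1, is 20 cm for a shift and 1.5 rad for a turn. A row lasts 1/8 s, in which the tool goes at most 62.5 mm and 10.7 degrees, less where a joint would pass 70% of its speed; a pose out of reach is approached as far as the arm can. A call with a number of a shift or a turn outside -1 to 1 is refused whole. A call with a gripper value outside its range is refused whole. The fingers move at their own pace and stop on an object; the grip force is fixed at half the most. Time passes only in rows, so rows that repeat a pose let the fingers close. It gives the time, the measured TCP pose, the force, the opening and the grip force at its end, in the units of the state.
- ctrl.get_obs(): the state, without advancing time (a new reading comes with each control period).
- ctrl.get_image(name): name is "scene" or "top" or "wrist"; returns (picture, depth): 384x512x3 uint8, red, green, blue; 384x512 float32, mm along the optical axis (not along the pixel's ray), 0 where there is no reading.
- ctrl.camera_info(name): a dict with "intrinsics" (3x3 intrinsics, pixels), "k1" (the pictures are not rectified: a ray, as slopes to the right and down, at radius r is drawn at 1 + k1 r^2 times it, then the intrinsics apply), "R" (3x3) and "t" (3): a world point X has camera coordinates R X + t. Camera axes: x right, y down, z forward; pixel columns grow to the right and rows downward; lengths in mm; the calibration is good to about 2 mm. A picture is of the moment at which its call begins: read the wrist's pose just before it. camera_info takes no time and is no camera call; for the wrist camera it gives the pose at the moment of the call.
- ctrl.close_job(): hands the job in; it is judged then, once.
The state is a dict: "t": time; "qpos": joint angles; "qvel": joint speeds; "joint_torque": joint torques, N m; "ee_pos": TCP position; "orientation": TCP orientation; "ft_force": force on the tool from outside, world axes, zero at the start; "moment": the same for the moment, N m; "width": finger opening in mm; "grasp_force": force on a finger pad.
Only numpy, scipy, OpenCV 4.12 (cv2) and the standard library are available. Lean on these libraries where they do the work, as an engineer would, in place of code of your own. Each camera call takes 0.05 s, during which the arm holds its last target. There are 200 camera calls.

### The job

Put the four cutting templates away on the sloping rest like roof slates, working from the bottom up: the widest goes first, its lower edge (the one near its grip block) along the lowest black line (just below the batten), then the next narrower on the next line up, and so on to the narrowest on the top line. Each must lie flat over the upper end of the one below, within about 8 mm of its line and of the middle of the board and square with the line, so that every grip block shows; leave them all lying still.

Things in the scene. Friction and masses are not known exactly. Their poses are not given: they have to be found in the camera images.
- rest: Sloping plywood rest, fixed: a board 270 mm long, 130 wide, rising at 0.31 rad away from the robot, with four black lines 50 mm apart. Origin on the table under its middle; x away from the robot, uphill. A laid template has its lower edge 7.5 mm off the board (on the one below, overlapping it 25 mm) and its upper edge on the board, so it lies at 0.21 rad to level; friction holds it.
- widest_grip (a point): Widest template: loose dark plate 75 mm long (x), 100 wide (y), 5 thick, about 50 g, with a pale grip block 26 long (x) x 16 wide (y) x 28 high on its centre line. The point is the block's centre: 19 mm above the plate's underside, 21 mm from the lower edge (-x), 54 mm from the upper edge. Grasp the block across its 16 mm, fingertips above the plate.
- line_1: Lowest (nearest the robot) of the four black lines on the rest. Origin: middle of the line, on the board's surface; x up the slope, y along the line, z out of the board. A batten 6.6 mm high, 3 to 13 mm up from the line, props the first template as if on another one. When laid, the template's block centre is 22.8 mm up from the line (x) and 24.3 mm out (z).
- second_grip (a point): Second widest template: loose dark plate 75 mm long (x), 84 wide (y), 5 thick, about 50 g, with a pale grip block 26 long (x) x 16 wide (y) x 28 high on its centre line. The point is the block's centre: 19 mm above the plate's underside, 21 mm from the lower edge (-x), 54 mm from the upper edge. Grasp the block across its 16 mm, fingertips above the plate.
- line_2: Second lowest of the four black lines on the rest. Origin: middle of the line, on the board's surface; x up the slope, y along the line, z out of the board. When laid, the template's block centre is 22.8 mm up from the line (x) and 24.3 mm out (z).
- third_grip (a point): Third widest template: loose dark plate 75 mm long (x), 68 wide (y), 5 thick, about 50 g, with a pale grip block 26 long (x) x 16 wide (y) x 28 high on its centre line. The point is the block's centre: 19 mm above the plate's underside, 21 mm from the lower edge (-x), 54 mm from the upper edge. Grasp the block across its 16 mm, fingertips above the plate.
- line_3: Third lowest of the four black lines on the rest. Origin: middle of the line, on the board's surface; x up the slope, y along the line, z out of the board. When laid, the template's block centre is 22.8 mm up from the line (x) and 24.3 mm out (z).
- narrowest_grip (a point): Narrowest template: loose dark plate 75 mm long (x), 52 wide (y), 5 thick, about 50 g, with a pale grip block 26 long (x) x 16 wide (y) x 28 high on its centre line. The point is the block's centre: 19 mm above the plate's underside, 21 mm from the lower edge (-x), 54 mm from the upper edge. Grasp the block across its 16 mm, fingertips above the plate.
- line_4: Highest of the four black lines on the rest. Origin: middle of the line, on the board's surface; x up the slope, y along the line, z out of the board. When laid, the template's block centre is 22.8 mm up from the line (x) and 24.3 mm out (z).

How it is judged (in metres and radians):
On the way, in this order (a step that is already met when the one before it is completed fails the run):
1. the widest template lies in its place at line 1, let go (x of widest_grip in the frame of line_1 between 0.0138 and 0.0318 m and y of widest_grip in the frame of line_1 between -0.012 and 0.012 m and z of widest_grip in the frame of line_1 between 0.0203 and 0.0283 m and angle between the y axis of widest_grip and the y axis of line_1, either way round below 0.16 rad and contact force between widest and the fingers below 0.05 N), for 0.2 s.
2. the second template lies in its place at line 2, let go (x of second_grip in the frame of line_2 between 0.0138 and 0.0318 m and y of second_grip in the frame of line_2 between -0.012 and 0.012 m and z of second_grip in the frame of line_2 between 0.0203 and 0.0283 m and angle between the y axis of second_grip and the y axis of line_2, either way round below 0.16 rad and contact force between second and the fingers below 0.05 N), for 0.2 s.
3. the third template lies in its place at line 3, let go (x of third_grip in the frame of line_3 between 0.0138 and 0.0318 m and y of third_grip in the frame of line_3 between -0.012 and 0.012 m and z of third_grip in the frame of line_3 between 0.0203 and 0.0283 m and angle between the y axis of third_grip and the y axis of line_3, either way round below 0.16 rad and contact force between third and the fingers below 0.05 N), for 0.2 s.
4. the narrowest template lies in its place at line 4, let go (x of narrowest_grip in the frame of line_4 between 0.0138 and 0.0318 m and y of narrowest_grip in the frame of line_4 between -0.012 and 0.012 m and z of narrowest_grip in the frame of line_4 between 0.0203 and 0.0283 m and angle between the y axis of narrowest_grip and the y axis of line_4, either way round below 0.16 rad and contact force between narrowest and the fingers below 0.05 N), for 0.2 s.
At the end, for the whole second after the job is handed in: Each template, widest on line 1 to narrowest on line 4, lies with its lower edge within 9 mm of its line, its middle within 12 mm of the line's middle, square with the line within 0.16 rad, its block centre 24.3 mm (within 4 mm) out from the board, overlapping the one below; all at rest (x of widest_grip in the frame of line_1 between 0.0138 and 0.0318 m and y of widest_grip in the frame of line_1 between -0.012 and 0.012 m and z of widest_grip in the frame of line_1 between 0.0203 and 0.0283 m and angle between the y axis of widest_grip and the y axis of line_1, either way round below 0.16 rad and x of second_grip in the frame of line_2 between 0.0138 and 0.0318 m and y of second_grip in the frame of line_2 between -0.012 and 0.012 m and z of second_grip in the frame of line_2 between 0.0203 and 0.0283 m and angle between the y axis of second_grip and the y axis of line_2, either way round below 0.16 rad and x of third_grip in the frame of line_3 between 0.0138 and 0.0318 m and y of third_grip in the frame of line_3 between -0.012 and 0.012 m and z of third_grip in the frame of line_3 between 0.0203 and 0.0283 m and angle between the y axis of third_grip and the y axis of line_3, either way round below 0.16 rad and x of narrowest_grip in the frame of line_4 between 0.0138 and 0.0318 m and y of narrowest_grip in the frame of line_4 between -0.012 and 0.012 m and z of narrowest_grip in the frame of line_4 between 0.0203 and 0.0283 m and angle between the y axis of narrowest_grip and the y axis of line_4, either way round below 0.16 rad and linear speed of each of widest, second, third, narrowest below 0.01 m/s and angular speed of each of widest, second, third, narrowest below 0.1 rad/s); the robot touches nothing.
It also fails if it takes over 104 s, if anything falls off the work surface, if the arm or the gripper's body presses on something with over 40 N, if the wrist force passes 120 N, or if a joint passes its speed limit or range.

## Working session

There is one attempt and no reset: what is moved stays moved. The work goes in short steps, Python scripts to look and compute and a tool call to move; the robot and the scene stay as the last step left them, time stands still between calls to the robot, and variables do not carry over. Pictures are saved under pics/ and viewed, at most 14 in all, crops included, and the job is handed in when it is done.

Besides the shell and the picture viewer there is one more tool, called after "Call:" by a JSON object that holds its "name" and its "arguments", one argument or row to a line. servo_tool: Moves the arm, as the interface text tells. Its arguments: {"type":"object","properties":{"rows":{"type":"array","items":{"type":"array","items":{"type":"number"}}}},"required":["rows"]}

```bash
mkdir -p pics
cat > h.py <<'E'
import numpy as np, cv2
from scipy.spatial.transform import Rotation as Rn
from workcell import ctrl
def snap(n):
    ci=ctrl.camera_info(n); im,d=ctrl.get_image(n); return im,d,ci
def cloud(d,ci):
    K=np.array(ci["intrinsics"],float);h,w=d.shape
    v,u=np.mgrid[:h,:w].astype(np.float64)
    p=cv2.undistortPoints(np.stack([u,v],-1).reshape(-1,1,2),K,np.array([ci["k1"],0,0,0.])).reshape(h,w,2)
    c=np.dstack([p[...,0]*d,p[...,1]*d,d])
    X=(c-np.array(ci["t"]).ravel())@np.array(ci["R"])
    X[d<=0]=np.nan
    return X
E
python3 - <<'E'
from h import *
o=ctrl.get_obs();print(o['t'],o['ee_pos'],o['orientation'],ctrl.grasp_offset)
for n in("scene","top"):
    im,d,ci=snap(n);cv2.imwrite(f"pics/{n}0.png",im[...,::-1]);np.savez(f"{n}0.npz",im=im,X=cloud(d,ci))
    print(n,-np.array(ci["R"]).T@np.array(ci["t"]).ravel())
E
```

```text
0.0 [163.38426815 602.69689874 221.9189189 ] [-4.14697644e-01 -3.11387027e+00  2.35396331e-03] 18.700000000000003
scene [ 155.26754178 -382.44352055  726.20022811]
top [ 480.13115331   18.97246052 1119.6729917 ]
```

View pics/top0.png

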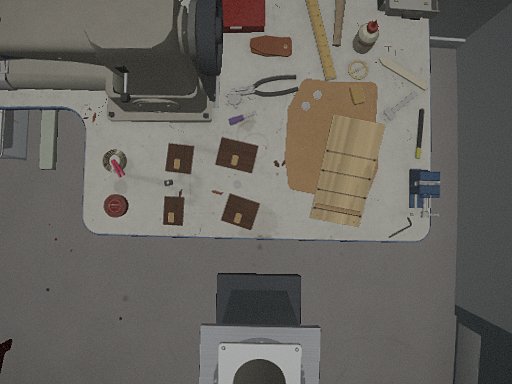

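View pics/scene0.png

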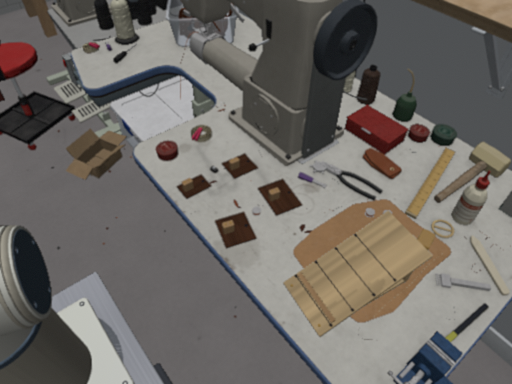

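The top view shows the four templates at (180,158), (237,154), (174,210) and (240,211). The rest is near (347,170) with its batten at the lower end; the machine stands upper left.

Run:
```python
from h import *
f=np.load("top0.npz");im,X=f["im"],f["X"]
for u,v in[(177,163),(236,160),(171,217),(239,217),(180,152)]:print(u,v,im[v,u],X[v,u].round(1))
S=im.astype(int)
dark=(S.sum(2)<230)&(S[...,0]>S[...,2]+12)
for u,v in[(180,158),(237,154),(174,210),(240,211)]:
    m=np.zeros(dark.shape,bool);m[v-24:v+24,u-27:u+27]=True
    P=X[m&dark];P=P[np.isfinite(P).all(1)]
    md=np.median(P[:,2]);P=P[abs(P[:,2]-md)<6]
    n,l,st,c=cv2.connectedComponentsWithStats((m&dark).astype(np.uint8))
    i=1+st[1:,4].argmax();Q=X[l==i];Q=Q[abs(Q[:,2]-md)<6]
    r=cv2.minAreaRect(Q[:,:2].astype(np.float32))
    B=X[m&(X[...,2]>22)]
    print((u,v),"plate",np.round(r[0],1),np.round(r[1],1),round(r[2],1),"z",md.round(1),"block",np.median(B,0).round(1),len(B),"mid",((B.min(0)+B.max(0))/2).round(1))
# rest: black lines + plane
m=(X[...,2]>4)&(np.mgrid[:384,:512][1]>300)&(np.mgrid[:384,:512][1]<390)&(np.mgrid[:384,:512][0]>108)&(np.mgrid[:384,:512][0]<230)&(S[...,0]>150)
P=X[m];print(len(P))
for _ in range(4):
    A=np.c_[P[:,:2],np.ones(len(P))];c=np.linalg.lstsq(A,P[:,2],rcond=None)[0];e=P[:,2]-A@c;P=P[abs(e)<max(2.5*e.std(),2)]
print("plane",c,np.arctan(np.hypot(*c[:2])),np.arctan2(c[1],c[0]),len(P))
r=cv2.minAreaRect(P[:,:2].astype(np.float32));print(r)
crop=cv2.resize(im[100:240,290:400],None,fx=5,fy=4.2857,interpolation=cv2.INTER_CUBIC)
crop=cv2.resize(im[105:235,300:400],None,fx=4.5,fy=4.5,interpolation=cv2.INTER_CUBIC);cv2.imwrite("pics/rest.png",crop[...,::-1])
```

```text
177 163 [132 110  81] [571.1 224.1  33.2]
236 160 [136 112  86] [582.3  73.3  33.8]
171 217 [131 109  84] [432.9 235.4  33.3]
239 217 [133 110  81] [437.7  61.7  36.8]
180 152 [66 52 41] [602.4 222.1   7.3]
(180, 158) plate [586.4 224.1] [67.  73.6] 84.9 z 6.3 block [570.8 224.2  33.7] 70 mid [571.3 224.6  30.9]
(237, 154) plate [598.8  74.3] [97.1 72.6] 77.8 z 6.1 block [582.5  75.9  33.5] 66 mid [582.9  77.1  30. ]
(174, 210) plate [457.7 235. ] [50.7 91.4] 88.7 z 6.4 block [432.9 235.4  33.2] 73 mid [432.7 235.7  32.2]
(240, 211) plate [450.7  60.8] [81.7 71.9] 73.0 z 6.4 block [437.4  64.2  33.9] 64 mid [437.1  64.4  32.2]
1294
plane [ 3.26628852e-01 -1.96194132e-02 -1.20813069e+02] 0.31623629233401607 -0.05999429814720779 1158
((556.4664306640625, -204.4920654296875), (127.35533905029297, 255.45083618164062), 81.14226531982422)
```

View pics/rest.png

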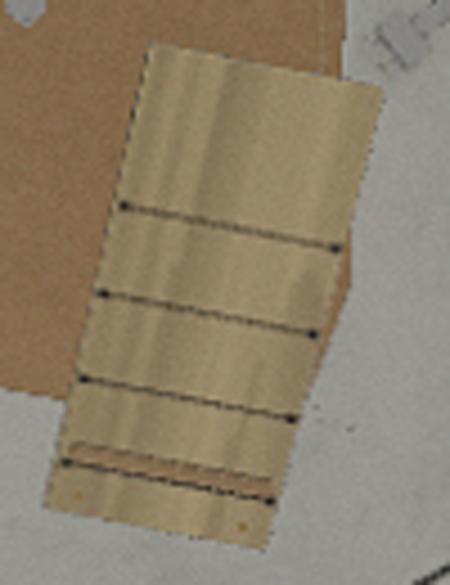

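The crop shows four lines with ends at about (66,463)-(271,502), (83,379)-(292,420), (104,293)-(315,334) and (124,205)-(337,247). The batten sits just above the lowest line.

```bash
cat >> h.py <<'E'
from scipy.optimize import least_squares
def project(P,ci):
    R=np.array(ci["R"]);t=np.array(ci["t"],float).ravel()
    return cv2.projectPoints(np.asarray(P,float).reshape(-1,1,3),cv2.Rodrigues(R)[0],t,np.array(ci["intrinsics"],float),np.array([ci["k1"],0,0,0.]))[0][:,0]
def frame(yaw,pitch): # template/board axes, x uphill
    return Rn.from_euler('ZY',[yaw,-pitch]).as_matrix()
DOWN=np.diag([-1.,1,-1])  # tool axes in template axes: tool y=+y, z=-z
def line(i):
    L=np.load("rest.npy") # x,y,z of line1, yaw
    return L[:3]+frame(L[3],.31)[:,0]*50*(i-1), L[3]
def go(p,yaw,pitch=0.,obs=None):
    """row numbers for TCP at p"""
    o=obs or ctrl.get_obs();R=Rn.from_rotvec(o['orientation']).as_matrix()
    T=frame(yaw,pitch)@DOWN
    w=Rn.from_matrix(R.T@T).as_rotvec()/1.5
    s=R.T@(np.asarray(p)-o['ee_pos'])/200
    print("row",np.r_[w,s].round(3))
def place(i,up=0.,k=10.): # TCP for laid template, up mm out of the board
    p,yaw=line(i);F=frame(yaw,.31)
    c=p+F@np.array([22.8,0,24.3+up])
    return c-frame(yaw,.21)[:,2]*k,yaw
E
python3 - <<'E'
from h import *
ci=ctrl.camera_info("top");X=np.load("top0.npz")["X"]
px=np.array([[66,463],[271,502],[83,379],[292,420],[104,293],[315,334],[124,205],[337,247]],float)
px=(px+.5)/4.5-.5+[300,105]
print("table z",np.nanmedian(X[160:200,260:275,2]), np.nanmedian(X[212:225,275:300,2]))
z=[np.nanmedian(X[int(v)-1:int(v)+2,int(u)-1:int(u)+2,2]) for u,v in px];print(np.round(z))
def model(q):
    F=frame(q[3],.31);p0=np.array(q[:3])
    return np.array([p0+F[:,0]*50*i+F[:,1]*s*q[4] for i in range(4) for s in(1,-1)])
f=lambda q:(project(model(q),ci)-px).ravel()
# board bottom surface: try z free
r=least_squares(f,[450,-200,20,-.18,60]);print("free",r.x.round(3),abs(r.fun).max())
# board height 270mm*sin(.31): centre height from depth
X0=X[112:225,305:385].reshape(-1,3)
r2=None
for z0 in(14,18,22,26):
    g=least_squares(lambda q:f([q[0],q[1],z0,q[2],q[3]]),[450,-200,-.18,60]);print(z0,g.x.round(3),g.cost.round(2), (model([g.x[0],g.x[1],z0,g.x[2],g.x[3]])[::2,2]-z[::2]).round(1))
E
```

```text
table z 1.172476747036979 1.1855952690026883
[33. 33. 48. 49. 65. 65. 78. 79.]
free [ 4.56655e+02 -1.86343e+02  4.00640e+01 -1.63000e-01  5.96300e+01] 0.2723010957514589
14 [ 4.57871e+02 -1.91658e+02 -1.64000e-01  6.10990e+01] 1.21 [-19.5 -18.6 -20.9 -18.4]
18 [ 4.57685e+02 -1.90842e+02 -1.63000e-01  6.08740e+01] 0.9 [-15.5 -14.6 -16.9 -14.4]
22 [ 4.57498e+02 -1.90026e+02 -1.63000e-01  6.06480e+01] 0.65 [-11.5 -10.6 -12.9 -10.4]
26 [ 4.57311e+02 -1.89211e+02 -1.63000e-01  6.04230e+01] 0.43 [-7.5 -6.6 -8.9 -6.4]
```

Run:
```python
from h import *
np.save("rest.npy",[457,-188,31.8,-.163])
go([480,180,200],-.213); go([582.7,76.2,110],-.213)
for i in range(1,5):print(place(i)[0].round(1))
```

```text
row [-1.000e-03 -0.000e+00 -3.500e-02 -2.081e+00 -1.626e+00  1.120e-01]
row [-1.000e-03 -0.000e+00 -3.500e-02 -2.712e+00 -1.992e+00  5.630e-01]
[ 473.2 -190.7   52.1]
[ 520.2 -198.4   67.4]
[ 567.1 -206.1   82.6]
[ 614.1 -213.8   97.9]
```

Call:
{"name": "servo_tool", "arguments": {
  "rows": [
    [0,0,-0.035,-0.25,-0.19,0,45],
    [0,0,-0.035,-0.5,-0.38,0,45],
    [0,0,-0.035,-0.75,-0.57,0,45],
    [0,0,-0.035,-1,-0.74,0,45]
  ]
}}

```text
t: 0.6
ee_pos: [318.5, 406.2, 222.5]
orientation: [-0.332, -3.124, 0.001]
ft_force: [1.2, 0.6, -0.3]
width: 51.4
grasp_force: 0.0
```

Call:
{"name": "servo_tool", "arguments": {
  "rows": [
    [0,0,0,-0.25,-0.19,0,45],
    [0,0,0,-0.5,-0.38,0,45],
    [0,0,0,-0.75,-0.57,0,45],
    [0,0,0,-1,-0.74,0.1,45],
    [0,0,0,-1,-0.74,0.1,45]
  ]
}}

```text
t: 1.23
ee_pos: [483.5, 218.1, 201.3]
orientation: [-0.34, -3.121, 0.002]
ft_force: [-0.7, 0.7, -1.0]
width: 44.9
grasp_force: 0.0
```

Run:
```python
from h import *
go([582.7,76.2,110],-.213);print(ctrl.get_obs()['t'])
```

```text
row [-0.001 -0.001 -0.003 -0.638 -0.585  0.457]
1.225
```

Call:
{"name": "servo_tool", "arguments": {
  "rows": [
    [0,0,-0.003,-0.2,-0.18,0.12,45],
    [0,0,-0.003,-0.4,-0.37,0.26,45],
    [0,0,-0.003,-0.638,-0.585,0.457,45],
    [0,0,-0.003,-0.638,-0.585,0.457,45],
    [0,0,-0.003,-0.638,-0.585,0.457,45]
  ]
}}

```text
t: 1.85
ee_pos: [581.6, 80.4, 110.9]
orientation: [-0.327, -3.123, -0.0]
ft_force: [-0.2, 0.4, 0.5]
width: 45.4
grasp_force: 0.0
```

```bash
cat >> h.py <<'E'
def wristblock(save=None,zmin=25,near=None):
    im,d,ci=snap("wrist");X=cloud(d,ci);o=ctrl.get_obs()
    if save:cv2.imwrite(f"pics/{save}.png",im[...,::-1])
    c=np.array(near if near is not None else o['ee_pos'][:2])
    m=(X[...,2]>zmin)&(X[...,2]<45)&(np.hypot(*(X[...,:2]-c).transpose(2,0,1))<32)
    B=X[m];r=cv2.minAreaRect(B[:,:2].astype(np.float32))
    print("t",o['t'],"tcp",o['ee_pos'].round(1),"block",np.round(r[0],1),np.round(r[1],1),round(r[2],1),"z",np.median(B[:,2]).round(1),len(B))
    return r
E
python3 - <<'E'
from h import *
wristblock("w1"); go([582.7,76.2,9],-.213)
E
```

```text
t 1.9 tcp [581.7  81.1 111.6] block [584.2  77.4] [15.7 25.9] 78.2 z 33.0 684
row [ 0.    -0.     0.004 -0.01  -0.023  0.513]
```

View pics/w1.png

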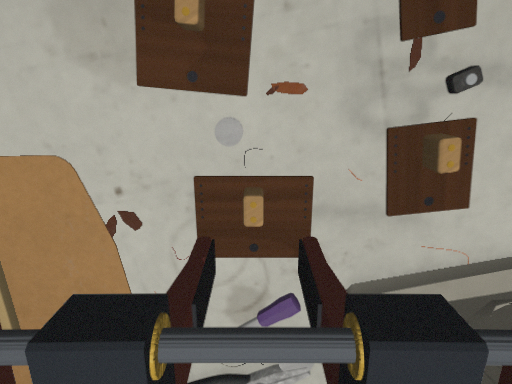

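The wrist view shows the widest template's block at (253,210), centred between the fingers (x≈256), squared up.

Run:
```python
from h import *
go([584,77.2,9],-.206)
```

```text
row [ 0.    -0.    -0.001 -0.016 -0.017  0.513]
```

Call:
{"name": "servo_tool", "arguments": {
  "rows": [
    [0,0,-0.001,-0.016,-0.017,0.2,45],
    [0,0,-0.001,-0.016,-0.017,0.4,45],
    [0,0,-0.001,-0.016,-0.017,0.513,45],
    [0,0,-0.001,-0.016,-0.017,0.513,45],
    [0,0,-0.001,-0.016,-0.017,0.513,5],
    [0,0,-0.001,-0.016,-0.017,0.513,5],
    [0,0,-0.001,-0.016,-0.017,0.513,5],
    [0,0,-0.001,-0.016,-0.017,0.513,5],
    [0,0,-0.001,-0.016,-0.017,0.513,5]
  ]
}}

```text
t: 3.02
ee_pos: [585.2, 76.1, 9.6]
orientation: [0.324, 3.124, 0.001]
ft_force: [-1.6, 0.8, 7.0]
width: 15.5
grasp_force: 30.0
```

Run:
```python
from h import *
o=ctrl.get_obs();print(o['ee_pos'],o['width'],o['grasp_force'])
go(place(1,60)[0],place(1)[1],.21)
```

```text
[585.24305798  76.11832013   9.62191437] 15.494433186083223 29.9998140335083
row [-0.003 -0.139 -0.029  0.366 -1.424 -0.499]
```

Call:
{"name": "servo_tool", "arguments": {
  "rows": [
    [0,0,0,0,0,-0.25,5],
    [0,0,0,0,0,-0.5,5],
    [0,0,0,0.05,-0.25,-0.6,5],
    [0,-0.07,-0.01,0.12,-0.5,-0.6,5],
    [0,-0.139,-0.029,0.24,-0.75,-0.6,5],
    [0,-0.139,-0.029,0.366,-1,-0.55,5],
    [0,-0.139,-0.029,0.366,-1,-0.55,5]
  ]
}}

```text
t: 3.9
ee_pos: [468.7, -106.7, 118.1]
orientation: [0.246, 2.927, -0.032]
ft_force: [1.1, 0.0, -0.5]
width: 15.8
grasp_force: 30.0
```

Run:
```python
from h import *
o=ctrl.get_obs();print(o['ee_pos'],o['width'],o['grasp_force'],o['ft_force'])
go(place(1,40,9.5)[0],place(1)[1],.21)
```

```text
[ 468.6857038  -106.73730186  118.11033534] 15.766789596809321 29.99831199645996 [ 1.06116089e+00  3.29022823e-04 -4.54505004e-01]
row [-0.004 -0.003 -0.003 -0.002 -0.41   0.142]
```

Call:
{"name": "servo_tool", "arguments": {
  "rows": [
    [0,0,0,0,-0.2,0,5],
    [0,0,0,0,-0.41,0.05,5],
    [0,0,0,0,-0.41,0.142,5],
    [0,0,0,0,-0.41,0.142,5],
    [0,0,0,0,-0.41,0.142,5]
  ]
}}

```text
t: 4.53
ee_pos: [465.1, -186.2, 91.6]
orientation: [0.237, 2.924, -0.031]
ft_force: [-0.2, 0.1, -0.2]
width: 15.9
grasp_force: 30.0
```

Run:
```python
from h import *
im,d,ci=snap("wrist");cv2.imwrite("pics/w2.png",im[...,::-1]);X=cloud(d,ci)
np.savez("w2.npz",im=im,X=X)
o=ctrl.get_obs();print(o['ee_pos'])
# predicted line positions (end/mid) in the wrist picture
for i in(1,2,3,4):
    p,y=line(i);F=frame(y,.31)
    print(i,project([p+F[:,1]*60,p,p-F[:,1]*60],ci).round(0).tolist())
go(place(1,0,9.5)[0],place(1)[1],.21)
```

```text
[ 465.12196749 -186.23068356   91.79127885]
1 [[340.0, 190.0], [252.0, 190.0], [165.0, 190.0]]
2 [[336.0, 259.0], [252.0, 258.0], [168.0, 258.0]]
3 [[333.0, 322.0], [252.0, 322.0], [172.0, 322.0]]
4 [[330.0, 381.0], [252.0, 381.0], [174.0, 381.0]]
row [-0.003 -0.001  0.001 -0.001 -0.014  0.201]
```

View pics/w2.png

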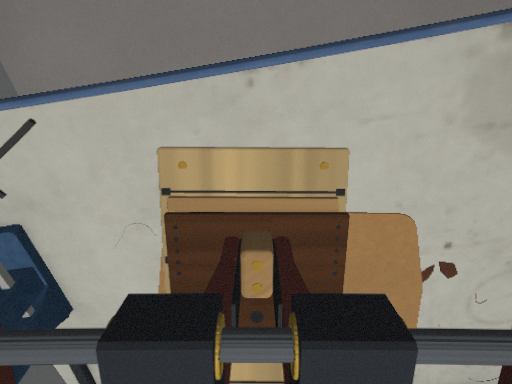

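The line shows at (165..341,191), just as predicted (190), and the plate hangs square above it.

Call:
{"name": "servo_tool", "arguments": {
  "rows": [
    [0,0,0,0,-0.014,0.08,5],
    [0,0,0,0,-0.014,0.15,5],
    [0,0,0,0,-0.014,0.175,5],
    [0,0,0,0,-0.014,0.19,5],
    [0,0,0,0,-0.014,0.195,5],
    [0,0,0,0,-0.014,0.195,5]
  ]
}}

```text
t: 5.32
ee_pos: [472.1, -191.1, 53.2]
orientation: [0.238, 2.924, -0.032]
ft_force: [0.0, -0.3, -0.5]
width: 15.7
grasp_force: 30.0
```

Run:
```python
from h import *
o=ctrl.get_obs();print(o['ee_pos'],o['ft_force'],o['moment'])
go(place(1,0,9.5)[0],place(1)[1],.21)
```

```text
[ 472.06611304 -191.10901462   53.2488137 ] [ 0.02173215 -0.33909894 -0.53019509] [ 0.07454605  0.12325375 -0.01411452]
row [-0.003 -0.001  0.001 -0.004  0.003  0.004]
```

Call:
{"name": "servo_tool", "arguments": {
  "rows": [
    [0,0,0,-0.003,0,0.004,5],
    [0,0,0,-0.003,0,0.008,5],
    [0,0,0,-0.003,0,0.008,5]
  ]
}}

```text
t: 5.7
ee_pos: [473.2, -191.3, 52.2]
orientation: [0.238, 2.924, -0.032]
ft_force: [-1.9, -1.1, 5.5]
width: 15.6
grasp_force: 30.0
```

Call:
{"name": "servo_tool", "arguments": {
  "rows": [
    [0,0,0,0,0,0,35],
    [0,0,0,0,0,0,35],
    [0,0,0,0,0,0,35],
    [0,0,0,0,0,-0.15,35],
    [0,0,0,0,0,-0.35,40],
    [0,0,0,0,0,-0.5,40],
    [0,0,0,0,0,-0.5,40],
    [0,0,0,0,0,-0.5,40]
  ]
}}

```text
t: 6.7
ee_pos: [452.4, -187.3, 148.9]
orientation: [0.238, 2.925, -0.031]
ft_force: [0.3, -0.4, -0.2]
width: 39.8
grasp_force: 0.0
```

```bash
cat >> h.py <<'E'
def check(i,cam="wrist",save=None):
    im,d,ci=snap(cam);X=cloud(d,ci)
    if save:cv2.imwrite(f"pics/{save}.png",im[...,::-1])
    p,y=line(i);L=(X-p)@frame(y,.31)  # board coordinates
    m=(abs(L[...,0]-22)<25)&(abs(L[...,1])<22)&(L[...,2]>31)&(L[...,2]<50)
    B=L[m];r=cv2.minAreaRect(B[:,:2].astype(np.float32))
    print("block in line frame",np.round(r[0],1),np.round(r[1],1),round(r[2],1),"top z",np.median(B[:,2]).round(1),len(B))
E
python3 - <<'E'
from h import *
check(1,save="w3");check(1,"top")
o=ctrl.get_obs();print(o['t'],o['ee_pos'])
go([437.3,64.3,110],-.297)
E
```

```text
block in line frame [22.7 -0.4] [15.6 25.7] 89.9 top z 37.8 688
block in line frame [31.   0.7] [15.5  9.8] 86.1 top z 38.0 29
6.8 [ 452.01922044 -187.09903832  148.28086755]
row [0.007 0.138 0.089 0.309 1.229 0.126]
```

View pics/w3.png

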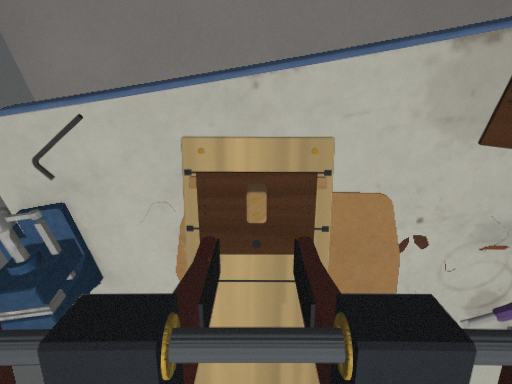

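The widest lies square on line 1 with its block showing at (257,207), at x 22.7, y -0.4 in the line frame. Next, the second.

Call:
{"name": "servo_tool", "arguments": {
  "rows": [
    [0,0,0,0,0.25,0,45],
    [0,0.07,0.045,0.1,0.55,0,45],
    [0,0.138,0.089,0.2,0.8,0.05,45],
    [0,0.138,0.089,0.309,1,0.126,45],
    [0,0.138,0.089,0.309,1,0.126,45],
    [0,0.138,0.089,0.309,1,0.126,45]
  ]
}}

```text
t: 7.55
ee_pos: [430.5, 18.7, 110.6]
orientation: [0.461, 3.106, 0.014]
ft_force: [0.1, -0.3, -0.1]
width: 45.2
grasp_force: 0.0
```

Run:
```python
from h import *
o=ctrl.get_obs();print(o['ee_pos'])
r=wristblock(near=[437.3,64.3]); go([r[0][0],r[0][1],9],-(90-r[2])*np.pi/180)
```

```text
[430.4559578   18.66312654 110.57894356]
t 7.6 tcp [430.8  18.2 111. ] block [436.7  65.5] [16.3 25.7] 72.7 z 33.0 724
row [0.006 0.    0.003 0.041 0.23  0.512]
```

Call:
{"name": "servo_tool", "arguments": {
  "rows": [
    [0.006,0,0.003,0.041,0.23,0,45],
    [0.006,0,0.003,0.041,0.23,0.15,45],
    [0.006,0,0.003,0.041,0.23,0.35,45],
    [0.006,0,0.003,0.041,0.23,0.512,45],
    [0.006,0,0.003,0.041,0.23,0.512,45],
    [0.006,0,0.003,0.041,0.23,0.512,5],
    [0.006,0,0.003,0.041,0.23,0.512,5],
    [0.006,0,0.003,0.041,0.23,0.512,5],
    [0.006,0,0.003,0.041,0.23,0.512,5],
    [0.006,0,0.003,0.041,0.23,0.512,5]
  ]
}}

```text
t: 8.85
ee_pos: [437.0, 66.1, 10.1]
orientation: [0.469, 3.104, 0.001]
ft_force: [-0.8, -1.3, 9.1]
width: 15.8
grasp_force: 30.0
```

Run:
```python
from h import *
o=ctrl.get_obs();print(o['ee_pos'],o['width'])
go(place(2,60,9.5)[0],place(2)[1],.21)
```

```text
[437.02397481  66.0518907   10.10888484] 15.805335738153373
row [-0.009 -0.138 -0.091 -0.698 -1.152 -0.574]
```

Call:
{"name": "servo_tool", "arguments": {
  "rows": [
    [0,0,0,0,0,-0.3,5],
    [0,0,0,-0.05,-0.05,-0.6,5],
    [0,0,-0.03,-0.2,-0.3,-0.65,5],
    [0,-0.07,-0.06,-0.4,-0.55,-0.65,5],
    [0,-0.138,-0.091,-0.6,-0.8,-0.65,5],
    [-0.009,-0.138,-0.091,-0.7,-1,-0.62,5],
    [-0.009,-0.138,-0.091,-0.7,-1,-0.62,5],
    [-0.009,-0.138,-0.091,-0.7,-1,-0.62,5]
  ]
}}

```text
t: 9.85
ee_pos: [510.3, -166.0, 133.1]
orientation: [0.24, 2.925, -0.025]
ft_force: [-0.8, 1.6, -1.0]
width: 15.6
grasp_force: 30.0
```

Run:
```python
from h import *
o=ctrl.get_obs();print(o['ee_pos'],o['grasp_force'])
go(place(2,0,9.3)[0],place(2)[1],.21)
```

```text
[ 510.28204271 -166.04925286  133.13845674] 29.99429851770401
row [-0.    -0.002 -0.001 -0.006 -0.151  0.334]
```

Call:
{"name": "servo_tool", "arguments": {
  "rows": [
    [0,-0.002,0,-0.006,-0.151,0.05,5],
    [0,-0.002,0,-0.006,-0.151,0.2,5],
    [0,-0.002,0,-0.006,-0.151,0.28,5],
    [0,-0.002,0,-0.006,-0.151,0.31,5],
    [0,-0.002,0,-0.006,-0.151,0.32,5],
    [0,-0.002,0,-0.006,-0.151,0.32,5]
  ]
}}

```text
t: 10.6
ee_pos: [520.5, -198.4, 71.3]
orientation: [0.238, 2.921, -0.026]
ft_force: [-0.3, 0.9, -0.3]
width: 15.9
grasp_force: 30.0
```

Run:
```python
from h import *
o=ctrl.get_obs();print(o['ee_pos'],o['ft_force'])
go(place(2,0,9.3)[0],place(2)[1],.21)
```

```text
[ 520.4908262  -198.36956346   71.34379059] [-0.31365865  0.88668924 -0.34899006]
row [-0.     0.001  0.     0.006 -0.     0.016]
```

Call:
{"name": "servo_tool", "arguments": {
  "rows": [
    [0,0,0,0.004,0,0.008,5],
    [0,0,0,0.004,0,0.014,5],
    [0,0,0,0.004,0,0.016,5],
    [0,0,0,0.004,0,0.016,5]
  ]
}}

```text
t: 11.1
ee_pos: [520.1, -198.7, 67.6]
orientation: [0.239, 2.921, -0.026]
ft_force: [0.3, -0.7, -1.1]
width: 15.6
grasp_force: 30.0
```

Call:
{"name": "servo_tool", "arguments": {
  "rows": [
    [0,0,0,0,0,0.004,5],
    [0,0,0,0,0,0.007,5],
    [0,0,0,0,0,0.007,5]
  ]
}}

```text
t: 11.48
ee_pos: [520.2, -198.7, 67.5]
orientation: [0.239, 2.921, -0.026]
ft_force: [-7.9, 2.7, 18.3]
width: 15.9
grasp_force: 30.0
```

Call:
{"name": "servo_tool", "arguments": {
  "rows": [
    [0,0,0,0,0,-0.003,5],
    [0,0,0,0,0,-0.003,35],
    [0,0,0,0,0,-0.003,35],
    [0,0,0,0,0,-0.003,35],
    [0,0,0,0,0,-0.003,35],
    [0,0,0,0,0,-0.15,35],
    [0,0,0,0,0,-0.35,40],
    [0,0,0,0,0,-0.5,40],
    [0,0,0,0,0,-0.5,40],
    [0,0,0,0,0,-0.5,40]
  ]
}}

```text
t: 12.72
ee_pos: [499.5, -195.1, 163.4]
orientation: [0.239, 2.922, -0.026]
ft_force: [0.5, 0.0, -0.1]
width: 40.1
grasp_force: 0.0
```

Run:
```python
from h import *
check(2,save="w4");check(1)
o=ctrl.get_obs();print(o['t'],o['ee_pos'])
go([571,224.4,110],-.089)
```

```text
block in line frame [23.2 -0.1] [15.5 25.8] 89.5 top z 37.4 689
block in line frame [23.3 -0.4] [26.1 15.6] 0.0 top z 37.8 781
12.825 [ 499.18890864 -194.87646438  162.72730527]
row [-0.005  0.139 -0.049  0.041  2.127  0.261]
```

View pics/w4.png

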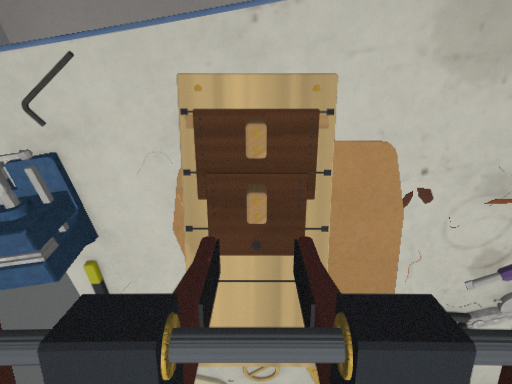

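Two slates lie square, blocks at (257,141) and (257,207). Next, the third.

Call:
{"name": "servo_tool", "arguments": {
  "rows": [
    [0,0,0,0,0.2,0,45],
    [0,0,0,0.02,0.45,0,45],
    [0,0.07,-0.02,0.02,0.7,0,45],
    [0,0.139,-0.049,0.041,1,0.05,45]
  ]
}}

```text
t: 13.32
ee_pos: [526.7, 4.3, 152.1]
orientation: [-0.141, -3.138, 0.014]
ft_force: [0.5, -0.6, -0.1]
width: 45.0
grasp_force: 0.0
```

Call:
{"name": "servo_tool", "arguments": {
  "rows": [
    [0,0,0,0,0.25,0,45],
    [0,0,0,0,0.5,0,45],
    [0,0,0,0,0.75,0.1,45],
    [0,0,0,0,0.95,0.18,45],
    [0,0,0,0,0.95,0.18,45],
    [0,0,0,0,0.95,0.18,45]
  ]
}}

```text
t: 14.08
ee_pos: [542.9, 191.6, 113.9]
orientation: [-0.141, -3.138, 0.015]
ft_force: [0.1, 0.6, 0.4]
width: 45.1
grasp_force: 0.0
```

Run:
```python
from h import *
r=wristblock(near=[571,224.4]); go([r[0][0],r[0][1],9],-(90-r[2])*np.pi/180)
```

```text
t 14.125 tcp [543.3 191.2 114.4] block [571.2 225.2] [16.1 25.6] 84.3 z 32.8 480
row [-0.006  0.001  0.006 -0.123  0.187  0.525]
```

Call:
{"name": "servo_tool", "arguments": {
  "rows": [
    [-0.006,0,0.006,-0.123,0.187,0,45],
    [-0.006,0,0.006,-0.123,0.187,0.15,45],
    [-0.006,0,0.006,-0.123,0.187,0.35,45],
    [-0.006,0,0.006,-0.123,0.187,0.525,45],
    [-0.006,0,0.006,-0.123,0.187,0.525,45],
    [-0.006,0,0.006,-0.123,0.187,0.525,5],
    [-0.006,0,0.006,-0.123,0.187,0.525,5],
    [-0.006,0,0.006,-0.123,0.187,0.525,5],
    [-0.006,0,0.006,-0.123,0.187,0.525,5],
    [-0.006,0,0.006,-0.123,0.187,0.525,5]
  ]
}}

```text
t: 15.38
ee_pos: [572.0, 226.3, 10.6]
orientation: [0.155, 3.134, 0.002]
ft_force: [-1.4, -1.6, 7.3]
width: 15.8
grasp_force: 30.0
```

Run:
```python
from h import *
o=ctrl.get_obs();print(o['ee_pos'],o['width'])
go(place(3,60,9.3)[0],place(3)[1],.21)
```

```text
[572.03019022 226.27767008  10.61720566] 15.827603140855379
row [ 0.005 -0.138  0.042 -0.1   -2.147 -0.651]
```

Call:
{"name": "servo_tool", "arguments": {
  "rows": [
    [0,0,0,0,0,-0.3,5],
    [0,0,0,0,-0.05,-0.6,5],
    [0,0,0,0,-0.25,-0.75,5],
    [0,0,0.02,0,-0.5,-0.75,5],
    [0,-0.05,0.02,0,-0.75,-0.75,5],
    [0,-0.138,0.042,-0.05,-1,-0.75,5],
    [0.005,-0.138,0.042,-0.05,-1,-0.75,5]
  ]
}}

```text
t: 16.25
ee_pos: [558.9, 23.5, 159.1]
orientation: [0.244, 2.924, -0.027]
ft_force: [0.7, -0.2, -0.2]
width: 15.7
grasp_force: 30.0
```

Call:
{"name": "servo_tool", "arguments": {
  "rows": [
    [0,0,0,0,-0.25,0,5],
    [0,0,0,0,-0.5,0,5],
    [0,0,0,0,-0.75,0,5],
    [0,0,0,0,-1,0,5],
    [0,0,0,0,-1,0,5],
    [0,0,0,0,-1,0,5]
  ]
}}

```text
t: 17.0
ee_pos: [529.3, -170.7, 159.5]
orientation: [0.238, 2.924, -0.024]
ft_force: [0.1, 0.3, -0.4]
width: 16.1
grasp_force: 30.0
```

Run:
```python
from h import *
o=ctrl.get_obs();print(o['ee_pos'],o['grasp_force'])
go(place(3,0,9)[0],place(3)[1],.21)
```

```text
[ 529.34584802 -170.69790008  159.46555612] 29.986504912376404
row [ 0.    -0.001  0.    -0.131 -0.144  0.415]
```

Call:
{"name": "servo_tool", "arguments": {
  "rows": [
    [0,0,0,-0.131,-0.144,0.05,5],
    [0,0,0,-0.131,-0.144,0.25,5],
    [0,0,0,-0.131,-0.144,0.36,5],
    [0,0,0,-0.131,-0.144,0.39,5],
    [0,0,0,-0.131,-0.144,0.4,5],
    [0,0,0,-0.131,-0.144,0.405,5],
    [0,0,0,-0.131,-0.144,0.405,5]
  ]
}}

```text
t: 17.88
ee_pos: [566.6, -206.5, 86.5]
orientation: [0.238, 2.922, -0.025]
ft_force: [0.4, 0.3, -1.0]
width: 15.9
grasp_force: 30.0
```

Run:
```python
from h import *
o=ctrl.get_obs();print(o['ee_pos'],o['ft_force'])
go(place(3,0,9)[0],place(3)[1],.21)
```

```text
[ 566.6086837  -206.54810473   86.51322851] [ 0.44053601  0.250644   -1.01260813]
row [-0.     0.     0.     0.002  0.003  0.014]
```

Call:
{"name": "servo_tool", "arguments": {
  "rows": [
    [0,0,0,0,0,0.006,5],
    [0,0,0,0,0,0.012,5],
    [0,0,0,0,0,0.016,5],
    [0,0,0,0,0,0.016,5]
  ]
}}

```text
t: 18.38
ee_pos: [566.8, -206.8, 83.1]
orientation: [0.238, 2.923, -0.025]
ft_force: [-3.7, 1.1, 7.3]
width: 15.6
grasp_force: 30.0
```

Call:
{"name": "servo_tool", "arguments": {
  "rows": [
    [0,0,0,0,0,0,35],
    [0,0,0,0,0,0,35],
    [0,0,0,0,0,0,35],
    [0,0,0,0,0,0,35],
    [0,0,0,0,0,-0.15,35],
    [0,0,0,0,0,-0.35,40],
    [0,0,0,0,0,-0.55,40],
    [0,0,0,0,0,-0.6,40],
    [0,0,0,0,0,-0.6,40]
  ]
}}

```text
t: 19.5
ee_pos: [542.4, -202.7, 200.2]
orientation: [0.238, 2.922, -0.025]
ft_force: [-0.0, -0.2, -0.4]
width: 39.7
grasp_force: 0.0
```

Run:
```python
from h import *
check(3);check(2);check(1)
o=ctrl.get_obs();print(o['t'],o['ee_pos'])
go([433,235.5,110],-.023)
```

```text
block in line frame [22.7 -0.3] [15.8 25.9] 89.8 top z 37.3 603
block in line frame [24.  -0.2] [15.3 25. ] 89.8 top z 37.4 638
block in line frame [23.6 -0.4] [15.4 24.8] 89.4 top z 37.7 739
19.65 [ 541.67435308 -202.31958933  198.35262326]
row [-0.009  0.138 -0.093  0.962  2.072  0.251]
```

Call:
{"name": "servo_tool", "arguments": {
  "rows": [
    [0,0,0,0.05,0.25,0,45],
    [0,0,0,0.15,0.5,0,45],
    [0,0.07,-0.05,0.3,0.75,0,45],
    [0,0.138,-0.093,0.45,1,0.05,45]
  ]
}}

```text
t: 20.15
ee_pos: [489.0, 10.1, 170.8]
orientation: [-0.035, -3.139, 0.024]
ft_force: [0.5, 0.5, -0.3]
width: 44.6
grasp_force: 0.0
```

Call:
{"name": "servo_tool", "arguments": {
  "rows": [
    [0,0,0,0.1,0.25,0,45],
    [0,0,0,0.2,0.5,0.1,45],
    [0,0,0,0.3,0.75,0.25,45],
    [0,0,0,0.4,0.95,0.35,45],
    [0,0,0,0.4,0.95,0.35,45],
    [0,0,0,0.4,0.95,0.35,45]
  ]
}}

```text
t: 20.9
ee_pos: [414.3, 199.3, 98.0]
orientation: [-0.037, -3.141, 0.024]
ft_force: [0.2, -0.1, -0.2]
width: 45.0
grasp_force: 0.0
```

Run:
```python
from h import *
r=wristblock(near=[433,235.5]); go([r[0][0],r[0][1],9],-(90-r[2])*np.pi/180)
```

```text
t 20.95 tcp [414.8 198.9  98.4] block [433.2 236. ] [16.1 24.9] 87.8 z 32.7 471
row [-0.01   0.     0.009 -0.087  0.194  0.444]
```

Call:
{"name": "servo_tool", "arguments": {
  "rows": [
    [-0.01,0,0.009,-0.087,0.194,0,45],
    [-0.01,0,0.009,-0.087,0.194,0.1,45],
    [-0.01,0,0.009,-0.087,0.194,0.3,45],
    [-0.01,0,0.009,-0.087,0.194,0.444,45],
    [-0.01,0,0.009,-0.087,0.194,0.444,45],
    [-0.01,0,0.009,-0.087,0.194,0.444,5],
    [-0.01,0,0.009,-0.087,0.194,0.444,5],
    [-0.01,0,0.009,-0.087,0.194,0.444,5],
    [-0.01,0,0.009,-0.087,0.194,0.444,5],
    [-0.01,0,0.009,-0.087,0.194,0.444,5]
  ]
}}

```text
t: 22.2
ee_pos: [433.4, 236.8, 10.2]
orientation: [0.059, 3.139, 0.001]
ft_force: [-0.2, -1.2, 8.0]
width: 15.8
grasp_force: 30.0
```

Run:
```python
from h import *
o=ctrl.get_obs();print(o['ee_pos'],o['width'])
go(place(4,60,9)[0],place(4)[1],.21)
```

```text
[433.41341766 236.77065943  10.15423334] 15.845361068495572
row [ 0.01  -0.138  0.083 -0.897 -2.205 -0.729]
```

Call:
{"name": "servo_tool", "arguments": {
  "rows": [
    [0,0,0,0,0,-0.3,5],
    [0,0,0,0,-0.05,-0.6,5],
    [0,0,0,-0.1,-0.25,-0.85,5],
    [0,0,0.04,-0.25,-0.5,-0.9,5],
    [0,-0.07,0.06,-0.4,-0.75,-0.9,5],
    [0,-0.138,0.083,-0.55,-1,-0.9,5],
    [0.01,-0.138,0.083,-0.55,-1,-0.9,5]
  ]
}}

```text
t: 23.08
ee_pos: [534.8, 29.5, 189.4]
orientation: [0.245, 2.923, -0.029]
ft_force: [-0.0, 0.1, -1.4]
width: 15.8
grasp_force: 30.0
```

Call:
{"name": "servo_tool", "arguments": {
  "rows": [
    [0,0,0,-0.1,-0.25,0,5],
    [0,0,0,-0.2,-0.5,0,5],
    [0,0,0,-0.3,-0.75,0,5],
    [0,0,0,-0.4,-1,0,5],
    [0,0,0,-0.4,-1,0,5],
    [0,0,0,-0.4,-1,0,5]
  ]
}}

```text
t: 23.82
ee_pos: [579.3, -176.3, 205.7]
orientation: [0.238, 2.926, -0.026]
ft_force: [0.2, 0.3, 0.4]
width: 15.8
grasp_force: 30.0
```

Run:
```python
from h import *
o=ctrl.get_obs();print(o['ee_pos'],o['grasp_force'])
go(place(4,0,9)[0],place(4)[1],.21)
```

```text
[ 579.31265827 -176.27985085  205.65219821] 29.99348670244217
row [-0.001 -0.002  0.001 -0.087 -0.157  0.564]
```

Call:
{"name": "servo_tool", "arguments": {
  "rows": [
    [0,0,0,-0.087,-0.157,0.1,5],
    [0,0,0,-0.087,-0.157,0.3,5],
    [0,0,0,-0.087,-0.157,0.47,5],
    [0,0,0,-0.087,-0.157,0.53,5],
    [0,0,0,-0.087,-0.157,0.55,5],
    [0,0,0,-0.087,-0.157,0.55,5],
    [0,0,0,-0.087,-0.157,0.55,5]
  ]
}}

```text
t: 24.7
ee_pos: [614.6, -215.2, 103.5]
orientation: [0.238, 2.922, -0.028]
ft_force: [-0.3, -1.4, -1.0]
width: 15.6
grasp_force: 30.0
```

Run:
```python
from h import *
o=ctrl.get_obs();print(o['ee_pos'],o['ft_force'])
go(place(4,0,9)[0],place(4)[1],.21)
```

```text
[ 614.63665977 -215.1924638   103.51969051] [-0.29143726 -1.42929311 -0.99717608]
row [-0.001  0.     0.001  0.009  0.006  0.022]
```

Call:
{"name": "servo_tool", "arguments": {
  "rows": [
    [0,0,0,0.006,0.005,0.008,5],
    [0,0,0,0.006,0.005,0.016,5],
    [0,0,0,0.006,0.005,0.022,5],
    [0,0,0,0.006,0.005,0.022,5]
  ]
}}

```text
t: 25.2
ee_pos: [613.8, -214.2, 98.0]
orientation: [0.238, 2.924, -0.027]
ft_force: [-3.0, 0.5, 4.3]
width: 15.9
grasp_force: 30.0
```

Call:
{"name": "servo_tool", "arguments": {
  "rows": [
    [0,0,0,0,0,0,35],
    [0,0,0,0,0,0,35],
    [0,0,0,0,0,0,35],
    [0,0,0,0,0,0,35],
    [0,0,0,0,0,-0.15,35],
    [0,0,0,0,0,-0.35,40],
    [0,0,0,0,0,-0.55,40],
    [0,0,0,0,0,-0.7,40],
    [0,0,0,0,0,-0.7,40],
    [0,0,0,0,0,-0.7,40]
  ]
}}

```text
t: 26.45
ee_pos: [585.0, -209.0, 233.7]
orientation: [0.238, 2.925, -0.027]
ft_force: [-0.2, 0.3, 0.0]
width: 40.2
grasp_force: 0.0
```

Run:
```python
from h import *
check(4,save="w5");check(3);check(2);check(1)
o=ctrl.get_obs();print(o['t'],o['ee_pos'])
```

```text
block in line frame [23.9  0.2] [25.6 15.2] 0.1 top z 37.2 511
block in line frame [23.4 -0.1] [15.4 25.1] 89.7 top z 37.3 575
block in line frame [24.   0.2] [15.5 24.4] 89.6 top z 37.3 628
block in line frame [28.8 -0.5] [15.1 15.5] 89.1 top z 37.0 464
26.65 [ 584.93597347 -208.99326667  233.06254426]
```

View pics/w5.png

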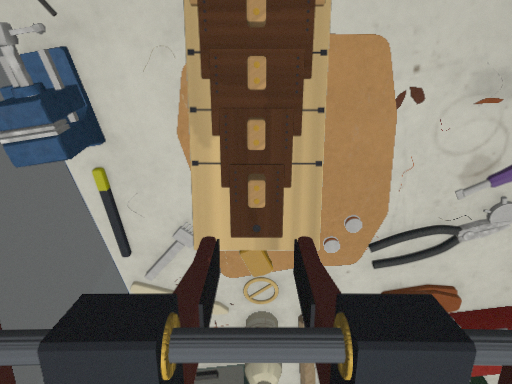

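All four lie square, blocks at (257,10), (257,72), (256,133) and (256,193). The low one is only cut off by the picture edge.

```bash
python3 -c "
from workcell import ctrl
print(ctrl.close_job())"
```

```text
the job is handed in; nothing more can be done
None
```

All four templates are laid like roof slates, widest on line 1 to narrowest on line 4, each within about 2 mm of its place by the wrist camera, and the job is handed in at about 27 s; no verdict was returned.

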